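# Find the push button that still snaps, and mark it

### The arm

A 7-joint arm with a two-finger parallel gripper is mounted at the origin on the work surface. World frame = base frame: x ahead of the robot, y to its left, z up, the work surface at z = 0. Lengths are in m, angles in rad, forces in N, time in s.
With the tool pointing down it reaches from about 0.4 to 0.85 m from the base axis. Payload 10.4 kg.
Tool frame: the origin (TCP) lies midway between the tips of the shut fingers; the grasp point (between the pads) lies 19 mm behind it; z points along the fingers, x is the direction in which the jaws open and shut, and the axes are right-handed (so a half turn about z gives the same grasp; the last joint's range is limited). The gripper opens to 85 mm and grips with 20 to 120 N. Pads are 22 mm wide; open, the fingers measure 114 mm over their backs; the gripper's body (76 mm by 85 mm) begins 54 mm behind the grasp point. The pads swing forward as they close: fully open they stand 13 mm farther back than shut.
Start: joints at [-1.227, 0.332, -0.065, 1.46, 0.022, 1.35, -0.088], TCP at [0.224, 0.583, 0.231] pointing down, gripper open.
Joint ranges: [-2.6, 2.6], [-0.5, 2.12], [-1.47, 1.34], [0.16, 2.42], [-1.27, 4.41], [0.06, 2.06], [-2.6, 2.6]. Speed limits (rad/s): [2.22, 2.22, 2.79, 2.79, 3.14, 3.14, 3.14].

### API

Orientations are given as a unit quaternion [x, y, z, w].
In Python, from workcell import manip, cams gives the robot as it stands.
- The arm moves only by the tool move_arm, never from a script. Its argument "moves" is a list of rows, each a list of 7 numbers: the turn, a rotation vector about the tool's x, y, z in degrees, then the shift along the tool's x, y, z in m, then the finger opening in m, from 0 to 0.0854. A call has 1 to 10 rows; each row is the pose to reach, as a shift and turn from the pose commanded when the call began, along the tool's axes at that moment; what a row does not reach only later rows make up. A row lasts 1/10 s, in which the tool goes at most 50 mm and 8.59 degrees, less where a joint would pass 70% of its speed; a pose out of reach is approached as far as the arm can. A call with a gripper value outside its range is refused whole. The fingers move at their own pace and stop on an object; "grip_force" is the grip in N (left out, the last holds). Time passes only in rows, so rows that repeat a pose let the fingers close. It gives the time, the measured TCP pose, the force and the opening at its end, in the units of the state.
- manip.get_obs(): the state, without advancing time (a new reading comes with each control period).
- cams.camera(name): name is "side" or "top" or "wrist"; returns the picture (420x560x3 uint8, red, green, blue); there is no depth.
- cams.camera_params(name): a dict with "fx", "fy", "cx", "cy" (pixels), "xyz" and "rotation" of the camera in the world. Camera axes: x right, y up, looking along -z (the intrinsics and any distortion apply to the point x, -y, -z); pixel columns grow to the right and rows downward; lengths in m; the calibration is good to about 2 mm. A picture is of the moment at which its call begins: read the wrist's pose just before it. camera_params takes no time and is no camera call; for the wrist camera it gives the pose at the moment of the call.
- manip.hand_in(): hands the job in, once; it reports no verdict.
The state is a dict: "clock": time; "joint_pos": joint angles; "joint_velocities": joint speeds; "tau": joint torques, N m; "position": TCP position; "ee_rot": TCP orientation; "ft_force": force on the tool from outside, world axes, zero at the start; "torque": the same for the moment, N m; "grip_width": opening from 0.0 (shut) to 1.0 (fully open).
Only numpy, scipy, OpenCV 4.12 (cv2) and the standard library are available. Lean on these libraries where they do the work, as an engineer would, in place of code of your own. Each camera call takes 0.05 s, during which the arm holds its last target. There are 200 camera calls.

### The job

Test the four push buttons on the tester box by pressing them slowly, one after another, until you feel the one that snaps over and stays down; back off at once from a button that stays soft or will not budge, so that none is forced, and press no other button once the good one has snapped. Then take the large metal collar from the bench and set it down (do not drop it) around the good button, flat on the box, and let go; leave the other loose things where they are.

Things in the scene. Friction and masses are not known exactly. Their poses are not given: they have to be found in the camera images.
- tester: grey plastic box, aluminium top sheet, 110 (its x) by 270 (its y) by 45 mm high, fixed; origin at the centre of its underside on the bench. Four buttons in a row along its y axis at x = 0, y = +93, +31, -31, -93 mm (key1 to key4), each in a steel bezel 26 mm across standing 6 mm above the box's top.
- key_row (a point): middle of the button row, on the box's top (45 mm up). Of key1 to key4, in random order, one is good: it resists up to about 4.5 N at 1.6 mm, then ever less, none at 3 mm, snaps down and stays 3.6 mm below rest on a hard stop. Two are soft: weak springs, 1 N plus 0.5 to 0.9 N per mm, no drop; ruined if pressed over 5.5 mm. One is jammed: nearly solid, 5 to 7 N per mm. Soft and jammed ones spring back.
- key1: black round button cap, 20 mm across, in a steel bezel; origin at the centre of its flat top. All four look alike, are pressed straight down, and break at over 12 N. Untouched, their tops stand 59 to 61 mm above the bench, each a little different.
- key2: black round button cap, 20 mm across, in a steel bezel; origin at the centre of its flat top. Like key1 to look at.
- key3: black round button cap, 20 mm across, in a steel bezel; origin at the centre of its flat top. Like key1 to look at.
- key4: black round button cap, 20 mm across, in a steel bezel; origin at the centre of its flat top. Like key1 to look at.
- collar_center (a point): the marker collar: plain aluminium ring, 46 mm outside diameter, 33 mm hole, 18 mm high, 35 to 70 g, lying flat on the bench to the right of the tester; the point is at its centre, half-way up (9 mm), z is its axis. It fits loosely (3.5 mm all round) over a button's bezel and then lies on the box's top with its centre 54 mm above the bench.
- nut: bystander: small aluminium ring nut, 28 mm outside, 18 mm hole, 8 mm high, too small for the job; origin at the centre of its underside.
- spool: bystander: solder reel standing up, 56 mm diameter, 40 mm high; origin at the centre of its underside.
- driver: bystander: screwdriver lying along its x axis, 160 mm long, to the left of the tester; origin near its middle, on the bench.
- spare_cap: bystander: loose black button cap, 20 mm diameter, 16 mm high, standing beyond the tester; origin at the centre of its underside.
- relay: bystander: small pale relay block, 28 x 22 x 26 mm, standing beyond the tester; origin at the centre of its underside.
Things that resemble listed ones, but are neither listed nor needed, are in the scene too. Leave any blue or orange look-alike of the part that bears collar_center alone.

How it is judged:
On the way, in this order (a step that is already met when the one before it is completed fails the run):
1. one button has snapped over and stays down by itself (((z of key1 in the frame of tester below 0.0579 m and contact force between key1 and the fingers below 0.3 N) or (z of key2 in the frame of tester below 0.0579 m and contact force between key2 and the fingers below 0.3 N) or (z of key3 in the frame of tester below 0.0579 m and contact force between key3 and the fingers below 0.3 N) or (z of key4 in the frame of tester below 0.0579 m and contact force between key4 and the fingers below 0.3 N))), for 0.3 s.
2. the collar lies flat on the box around the button that stays down ((((z of key1 in the frame of tester below 0.0579 m and contact force between key1 and the fingers below 0.3 N) and horizontal distance between collar_center and key1 below 0.006 m and height (world z) of collar_center between 0.05 and 0.058 m and angle between collar_center's own z axis and vertical below 0.1 rad) or ((z of key2 in the frame of tester below 0.0579 m and contact force between key2 and the fingers below 0.3 N) and horizontal distance between collar_center and key2 below 0.006 m and height (world z) of collar_center between 0.05 and 0.058 m and angle between collar_center's own z axis and vertical below 0.1 rad) or ((z of key3 in the frame of tester below 0.0579 m and contact force between key3 and the fingers below 0.3 N) and horizontal distance between collar_center and key3 below 0.006 m and height (world z) of collar_center between 0.05 and 0.058 m and angle between collar_center's own z axis and vertical below 0.1 rad) or ((z of key4 in the frame of tester below 0.0579 m and contact force between key4 and the fingers below 0.3 N) and horizontal distance between collar_center and key4 below 0.006 m and height (world z) of collar_center between 0.05 and 0.058 m and angle between collar_center's own z axis and vertical below 0.1 rad))), for 0.2 s.
At the end, for the whole second after the job is handed in: one button stays down untouched (its top at least 3.1 mm below the 61 mm height), and the collar lies around that same button, its axis within 6 mm of the button's, flat on the box's top (tilt under 0.1 rad, centre 50 to 58 mm above the bench), at rest and released ((((z of key1 in the frame of tester below 0.0579 m and contact force between key1 and the fingers below 0.3 N) and horizontal distance between collar_center and key1 below 0.006 m and height (world z) of collar_center between 0.05 and 0.058 m and angle between collar_center's own z axis and vertical below 0.1 rad) or ((z of key2 in the frame of tester below 0.0579 m and contact force between key2 and the fingers below 0.3 N) and horizontal distance between collar_center and key2 below 0.006 m and height (world z) of collar_center between 0.05 and 0.058 m and angle between collar_center's own z axis and vertical below 0.1 rad) or ((z of key3 in the frame of tester below 0.0579 m and contact force between key3 and the fingers below 0.3 N) and horizontal distance between collar_center and key3 below 0.006 m and height (world z) of collar_center between 0.05 and 0.058 m and angle between collar_center's own z axis and vertical below 0.1 rad) or ((z of key4 in the frame of tester below 0.0579 m and contact force between key4 and the fingers below 0.3 N) and horizontal distance between collar_center and key4 below 0.006 m and height (world z) of collar_center between 0.05 and 0.058 m and angle between collar_center's own z axis and vertical below 0.1 rad)) and linear speed of collar below 0.02 m/s).
It fails at once if a button is pressed with more than 12 N (contact force between any of key1, key2, key3, key4 and the fingers above 12 N).
It fails at once if a soft button is driven home (its top more than 7.8 mm below the 61 mm height) (z of any of key1, key2, key3, key4 in the frame of tester below 0.0532 m).
It fails at once if another button is pressed (over 1 N) after the good one has snapped (((z of key1 in the frame of tester below 0.0579 m and contact force between key1 and the fingers below 0.3 N) and contact force between key2 and the fingers above 1 N) or ((z of key1 in the frame of tester below 0.0579 m and contact force between key1 and the fingers below 0.3 N) and contact force between key3 and the fingers above 1 N) or ((z of key1 in the frame of tester below 0.0579 m and contact force between key1 and the fingers below 0.3 N) and contact force between key4 and the fingers above 1 N) or ((z of key2 in the frame of tester below 0.0579 m and contact force between key2 and the fingers below 0.3 N) and contact force between key1 and the fingers above 1 N) or ((z of key2 in the frame of tester below 0.0579 m and contact force between key2 and the fingers below 0.3 N) and contact force between key3 and the fingers above 1 N) or ((z of key2 in the frame of tester below 0.0579 m and contact force between key2 and the fingers below 0.3 N) and contact force between key4 and the fingers above 1 N) or ((z of key3 in the frame of tester below 0.0579 m and contact force between key3 and the fingers below 0.3 N) and contact force between key1 and the fingers above 1 N) or ((z of key3 in the frame of tester below 0.0579 m and contact force between key3 and the fingers below 0.3 N) and contact force between key2 and the fingers above 1 N) or ((z of key3 in the frame of tester below 0.0579 m and contact force between key3 and the fingers below 0.3 N) and contact force between key4 and the fingers above 1 N) or ((z of key4 in the frame of tester below 0.0579 m and contact force between key4 and the fingers below 0.3 N) and contact force between key1 and the fingers above 1 N) or ((z of key4 in the frame of tester below 0.0579 m and contact force between key4 and the fingers below 0.3 N) and contact force between key2 and the fingers above 1 N) or ((z of key4 in the frame of tester below 0.0579 m and contact force between key4 and the fingers below 0.3 N) and contact force between key3 and the fingers above 1 N)).
It fails at once if the collar is dropped (falls free faster than 0.45 m/s, about 10 mm) (contact force between collar and the fingers below 0.05 N and linear speed of collar above 0.45 m/s).
It fails at once if a bystander is pushed more than 15 mm (distance of any of nut, spool, driver, spare_cap, relay from where it was at the start of the episode above 0.015 m).
It also fails if it takes over 72 s, if anything falls off the work surface, if the arm or the gripper's body presses on something with over 40 N, if the wrist force passes 120 N, or if a joint passes its speed limit or range.

## Working session

There is one attempt and no reset: what is moved stays moved. The work goes in short steps, Python scripts to look and compute and a tool call to move; the robot and the scene stay as the last step left them, time stands still between calls to the robot, and variables do not carry over. Pictures are saved under pics/ and viewed, about 8 in all and at most 12, crops included, and the job is handed in when it is done.

Besides the shell and the picture viewer there is one more tool, called in YAML: its name, and indented under it one key for each argument. move_arm: Moves the arm, as the interface text tells. Its arguments: {"type":"object","properties":{"moves":{"type":"array","items":{"type":"array","items":{"type":"number"}}},"grip_force":{"type":"number"}},"required":["moves"]}

```bash
ls; mkdir -p pics
python3 - <<'E'
from workcell import manip,cams
import cv2
print(manip.get_obs())
for n in("side","top"):
    p=cams.camera_params(n);print(n,p)
    cv2.imwrite(f"pics/{n}0.png",cams.camera(n)[:,:,::-1])
E
```

```text
pics
{'clock': 0.0, 'joint_pos': array([-1.22659295,  0.33287662, -0.06472239,  1.46096043,  0.02160276,
        1.34989349, -0.08850607]), 'joint_velocities': array([ 0.00216976,  0.00145761, -0.00068873, -0.00062581, -0.00225409,
       -0.00083149,  0.00085173]), 'tau': array([-2.95172595e-04, -6.25454450e+01,  4.88828856e-02, -3.91618967e+01,
        1.61162083e-02,  9.80790763e-03, -1.75216138e-05]), 'position': array([0.22400227, 0.58306906, 0.2305039 ]), 'ee_rot': array([ 8.24195960e-01,  5.66304247e-01, -5.75936558e-04,  4.33815495e-04]), 'ft_force': array([-0.11445501, -0.56197586,  0.25893973]), 'torque': array([0.0473246 , 0.01105563, 0.03790084]), 'grip_width': 1.0006711250984823}
side {'fx': 436.3686576942732, 'fy': 436.3686576942732, 'cx': 277.57681885988933, 'cy': 211.84845073843226, 'xyz': array([ 0.09984509, -0.5743019 ,  0.60826453]), 'rotation': array([ 0.41641335, -0.164179  , -0.30662259,  0.84001653])}
top {'fx': 461.1564851192385, 'fy': 461.1564851192385, 'cx': 276.48982977791496, 'cy': 199.7123504390363, 'xyz': array([ 0.48499667, -0.02716955,  1.08273491]), 'rotation': array([-0.04696221,  0.02856965,  0.71570354, -0.69623759])}
```

View pics/top0.png

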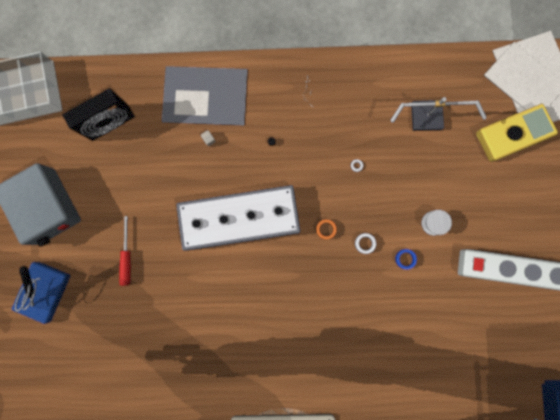

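View pics/side0.png

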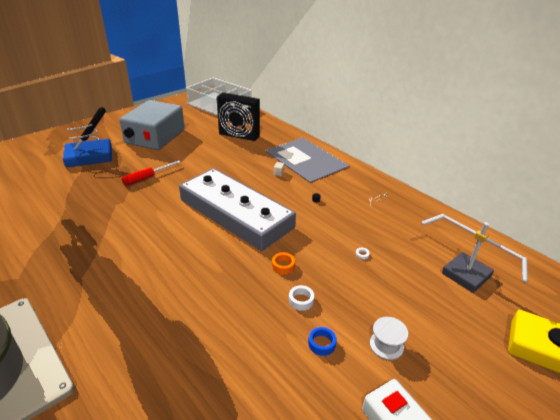

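Top view: buttons are at about (197,224), (224,219), (251,215) and (278,211). Rings: orange (326,229), blue (406,259), plain aluminium (366,243), and a small aluminium ring (357,165). The large plain one at (366,243) fits the collar. The small one is the nut, and the coloured ones are decoys. Next I'll localise these and make one enlarged crop.

```bash
cat > h.py <<'E'
import numpy as np, cv2
from scipy.spatial.transform import Rotation as R
from workcell import manip,cams
def ray(p,u,v,z):
    d=R.from_quat(p["rotation"]).apply([(u-p["cx"])/p["fx"],-(v-p["cy"])/p["fy"],-1])
    o=np.array(p["xyz"]); return o+d*(z-o[2])/d[2]
def proj(p,X):
    c=R.from_quat(p["rotation"]).inv().apply(np.array(X)-p["xyz"])
    return np.array([p["cx"]+p["fx"]*c[0]/-c[2], p["cy"]-p["fy"]*c[1]/-c[2]])
def blobs(m,lo,hi):
    n,l,s,c=cv2.connectedComponentsWithStats(m.astype(np.uint8))
    return [(c[i].round(1),s[i].tolist()) for i in range(1,n) if lo<s[i][4]<hi]
E
python3 - <<'E'
from h import *
for n,rois in (("top",[(170,180,310,255),(350,228,382,258),(340,150,375,180)]),("side",[(170,165,300,245),(283,280,322,315)])):
    im=cv2.imread(f"pics/{n}0.png");p=cams.camera_params(n)
    hsv=cv2.cvtColor(im,cv2.COLOR_BGR2HSV)
    for k,(a,b,c,d) in enumerate(rois):
        r=hsv[b:d,a:c]
        m=(r[...,2]<70) if k==0 else ((r[...,1]<70)&(r[...,2]>100))
        if k==0:
            m2=m
            for cc,s in blobs(m,25,200):
                u,v=cc+[a,b]; print(n,"key",(u,v),s,ray(p,u,v,.060).round(4))
        else:
            ct,_=cv2.findContours(m.astype(np.uint8),cv2.RETR_EXTERNAL,cv2.CHAIN_APPROX_NONE)
            ct=max(ct,key=cv2.contourArea);e=cv2.fitEllipse(ct);u,v=np.array(e[0])+[a,b]
            print(n,"ring",(u,v),e[1],ray(p,u,v,.009).round(4), ray(p,u,v,.018).round(4))
a=cv2.imread("pics/top0.png")[150:275,300:440]; b=cv2.imread("pics/side0.png")[235:360,255:395]
cv2.imwrite("pics/crop.png",cv2.resize(np.hstack([a,b]),None,fx=2.8,fy=2.8,interpolation=cv2.INTER_CUBIC))
E
```

```text
top key (np.float64(278.1), np.float64(210.5)) [105, 28, 7, 6, 37] [ 0.5709 -0.0049  0.06  ]
top key (np.float64(250.9), np.float64(214.7)) [78, 32, 7, 7, 37] [0.5632 0.0559 0.06  ]
top key (np.float64(223.4), np.float64(219.0)) [50, 36, 8, 7, 40] [0.5553 0.1175 0.06  ]
top key (np.float64(196.2), np.float64(223.3)) [23, 41, 7, 6, 37] [0.5474 0.1784 0.06  ]
top ring (np.float64(365.2723789215088), np.float64(242.98111724853516)) (20.567476272583008, 21.535810470581055) [ 0.4943 -0.2029  0.009 ] [ 0.4942 -0.2014  0.018 ]
top ring (np.float64(356.6040554046631), np.float64(165.11178588867188)) (12.239840507507324, 13.000848770141602) [ 0.6769 -0.1911  0.009 ] [ 0.6753 -0.1897  0.018 ]
side key (np.float64(207.1), np.float64(178.4)) [34, 11, 7, 6, 35] [0.5433 0.1751 0.06  ]
side key (np.float64(225.0), np.float64(188.5)) [52, 21, 7, 6, 38] [0.5512 0.1146 0.06  ]
side key (np.float64(244.3), np.float64(199.3)) [71, 31, 8, 7, 43] [0.5593 0.0538 0.06  ]
side key (np.float64(265.0), np.float64(211.1)) [92, 43, 7, 7, 43] [ 0.567  -0.0077  0.06  ]
side key (np.float64(236.2), np.float64(232.2)) [45, 52, 42, 28, 101] [ 0.4791 -0.0256  0.06  ]
side ring (np.float64(301.08704376220703), np.float64(297.4933567047119)) (24.449317932128906, 25.257286071777344) [ 0.4948 -0.1994  0.009 ] [ 0.4889 -0.205   0.018 ]
```

View pics/crop.png

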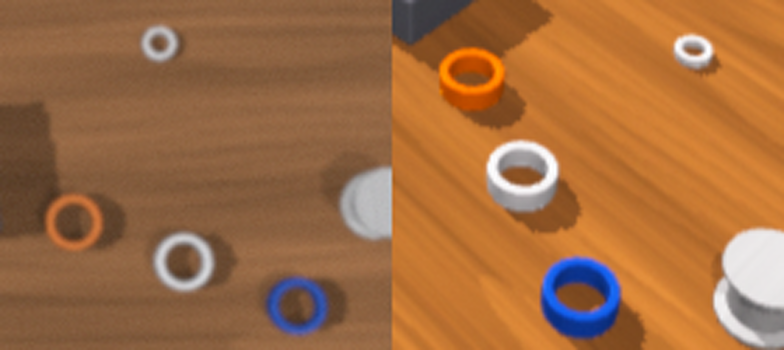

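The crop confirms it: the large plain aluminium ring is at crop (183,262), with blue and orange beside it and the nut at top (160,43). The row is yawed about 7.3°, with key1 at the left. I'll move above the row with jaws along the tester's x and the gripper shut.

move_arm:
  moves:
    - [0, 0, 61.5, -0.25, 0.44, 0, 0]
    - [0, 0, 61.5, -0.25, 0.44, 0, 0]
    - [0, 0, 61.5, -0.25, 0.44, 0, 0]
    - [0, 0, 61.5, -0.25, 0.44, 0, 0]
    - [0, 0, 61.5, -0.25, 0.44, 0, 0]
    - [0, 0, 61.5, -0.25, 0.44, 0, 0]
    - [0, 0, 61.5, -0.25, 0.44, 0, 0]
    - [0, 0, 61.5, -0.25, 0.44, 0, 0]
    - [0, 0, 61.5, -0.25, 0.44, 0, 0]
    - [0, 0, 61.5, -0.25, 0.44, 0, 0]
  grip_force: 25

```text
clock: 1.1
position: [0.5422, 0.1952, 0.2312]
ee_rot: [0.998, 0.065, -0.0, -0.0]
ft_force: [0.4, 0.2, -0.4]
grip_width: 0.0
```

move_arm:
  moves:
    - [0, 0, 0, 0, 0.05, 0, 0]
    - [0, 0, 0, 0, 0.1, 0, 0]
    - [0, 0, 0, 0, 0.105, 0, 0]
    - [0, 0, 0, 0, 0.105, 0, 0]
    - [0, 0, 0, 0, 0.105, 0, 0]

```text
clock: 1.6
position: [0.5547, 0.0943, 0.231]
ee_rot: [0.998, 0.066, -0.0, -0.0]
ft_force: [-0.7, 0.0, 0.6]
grip_width: 0.008
```

Run:
```python
from h import *
p=cams.camera_params("wrist");im=cams.camera("wrist")[:,:,::-1];o=manip.get_obs()
print(p,o["position"],o["ee_rot"]);cv2.imwrite("pics/w1.png",im)
import json;json.dump({k:(v.tolist() if hasattr(v,'tolist') else v) for k,v in p.items()},open("w1.json","w"))
for X in ([.546,.177,.06],[.554,.116,.06],[.5615,.055,.06],[.569,-.006,.06],list(o["position"])):print(proj(p,X).round())
```

```text
{'fx': 350.82302246678955, 'fy': 350.82302246678955, 'cx': 285.0146794584718, 'cy': 213.76664873132717, 'xyz': array([0.54401647, 0.1750078 , 0.37262626]), 'rotation': array([-0.1623122 , -0.01064955,  0.06490517,  0.9845449 ])} [0.55468061 0.09475707 0.23103614] [ 9.97787497e-01  6.64828676e-02 -2.59393086e-04 -2.66832575e-04]
[288.  93.]
[287. 165.]
[287. 229.]
[286. 286.]
[285. 282.]
```

View pics/w1.png

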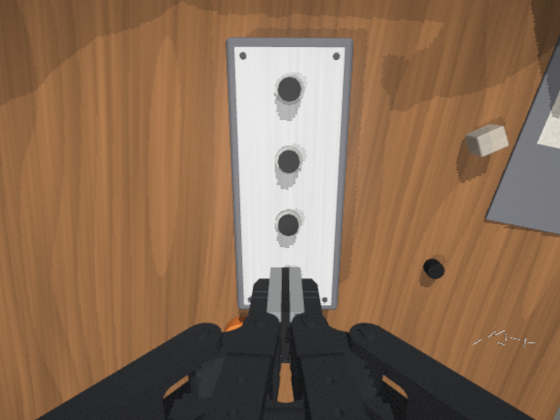

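Wrist view: the box is seen end-on, with caps at (289,90), (289,161) and (288,225), and key4 hidden behind the fingers.

Run:
```python
from h import *; import json
p=json.load(open("w1.json"));g=cv2.cvtColor(cv2.imread("pics/w1.png"),6)
P=[]
for (u,v) in ((289,90),(289,161),(288,225)):
    r=g[v-18:v+18,u-18:u+18]; c,s=max(blobs(r<75,50,900),key=lambda b:b[1][4])
    X=ray(p,*(c+[u-18,v-18]),.060);P.append(X);print(c+[u-18,v-18],s,X.round(4))
P=np.array(P);d=(P[0]-P[2])/.124;print("dir",d,np.linalg.norm(d),"mid",(P.mean(0)-.031*d/np.linalg.norm(d)).round(4))
```

```text
Traceback (most recent call last):
ValueError: max() iterable argument is empty
```

Run:
```python
from h import *; import json
p=json.load(open("w1.json"));g=cv2.cvtColor(cv2.imread("pics/w1.png"),cv2.COLOR_BGR2GRAY)
print(g[90,270:310])
P=[]
for (u,v) in ((289,90),(289,161),(288,225)):
    r=g[v-18:v+18,u-18:u+18]; t,m=cv2.threshold(r,0,1,cv2.THRESH_BINARY_INV+cv2.THRESH_OTSU)
    m=r<60
    print(t,[b for b in blobs(m,20,1200)])
    b=blobs(m,20,1200)
    if b:
        c=max(b,key=lambda b:b[1][4])[0]+[u-18,v-18];X=ray(p,*c,.06);P.append(X);print(c,X.round(4))
P=np.array(P);d=(P[0]-P[2])/.124;print("dir",d,np.linalg.norm(d),"mid",(P.mean(0)-.031*d/np.linalg.norm(d)).round(4))
```

```text
[231 231 230 233 226 216 207 165  87  74  76  76  77  78  74  76  78  77
  75  75  78  76  76  76  76  75  74  74  73  75 108 154 185 179 185 220
 228 230 231 231]
142.0 []
144.0 []
140.0 []Traceback (most recent call last):
  File "<stdin>", line 12, in <module>
IndexError: index 0 is out of bounds for axis 0 with size 0
```

Run:
```python
from h import *; import json
p=json.load(open("w1.json"));g=cv2.cvtColor(cv2.imread("pics/w1.png"),cv2.COLOR_BGR2GRAY)
P=[]
for (u,v) in ((289,90),(289,161),(288,225)):
    r=g[v-18:v+18,u-18:u+18]; b=blobs(r<95,50,1200)
    c,s=max(b,key=lambda b:b[1][4]);c=c+[u-18,v-18];X=ray(p,*c,.06);P.append(X);print(c,s,X.round(4))
P=np.array(P);d=(P[0]-P[2])/.124;print("dir",d,np.linalg.norm(d),"mid",(P.mean(0)-.031*d/np.linalg.norm(d)).round(4))
```

```text
[289.   88.9] [7, 6, 23, 23, 409] [0.5467 0.1801 0.06  ]
[288.4 161.2] [7, 8, 21, 22, 357] [0.5544 0.1196 0.06  ]
[287.9 224.9] [9, 8, 19, 21, 326] [0.5621 0.0592 0.06  ]
dir [-0.12420595  0.97503877  0.        ] 0.9829179593048896 mid [0.5583 0.0889 0.06  ]
```

move_arm:
  moves:
    - [0, 0, 0, 0.002, -0.022, 0.04, 0]
    - [0, 0, 0, 0.002, -0.022, 0.08, 0]
    - [0, 0, 0, 0.002, -0.022, 0.12, 0]
    - [0, 0, 0, 0.002, -0.022, 0.15, 0]
    - [0, 0, 0, 0.002, -0.022, 0.162, 0]
    - [0, 0, 0, 0.002, -0.022, 0.164, 0]
    - [0, 0, 0, 0.002, -0.022, 0.166, 0]
    - [0, 0, 0, 0.002, -0.022, 0.166, 0]
    - [0, 0, 0, 0.002, -0.022, 0.166, 0]

```text
clock: 2.55
position: [0.555, 0.1153, 0.0666]
ee_rot: [0.998, 0.065, 0.001, -0.0]
ft_force: [0.1, 0.3, -0.5]
grip_width: -0.002
```

Run:
```python
from h import *
f=[]
for i in range(3):
    im=cams.camera("side");o=manip.get_obs();f.append(o["ft_force"])
print(np.round(f,2),o["position"])
a=cv2.resize(im[120:260,140:320],None,fx=4,fy=4)[:,:,::-1]
cv2.imwrite("pics/s2.png",a)
```

```text
[[-0.59  0.13  0.13]
 [ 0.31 -0.68 -0.25]
 [-0.17  0.01  0.29]] [0.55455294 0.11510542 0.06603066]
```

View pics/s2.png

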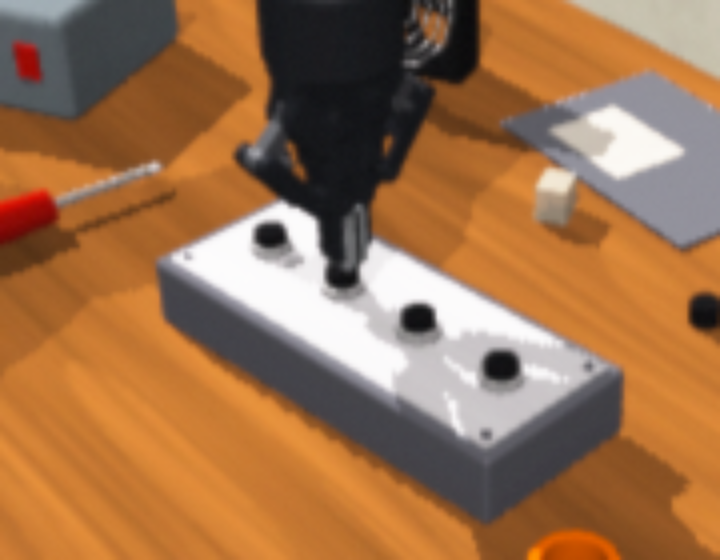

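The fingertips are centred over the second cap (342,275 in the crop). I'll press slowly from here.

move_arm:
  moves:
    - [0, 0, 0, 0, 0, 0.002, 0]
    - [0, 0, 0, 0, 0, 0.004, 0]
    - [0, 0, 0, 0, 0, 0.005, 0]
    - [0, 0, 0, 0, 0, 0.0055, 0]
    - [0, 0, 0, 0, 0, 0.006, 0]
    - [0, 0, 0, 0, 0, 0.006, 0]

```text
clock: 3.3
position: [0.5541, 0.1149, 0.0594]
ee_rot: [0.998, 0.065, -0.0, -0.0]
ft_force: [-1.9, -1.2, 3.5]
grip_width: 0.001
```

move_arm:
  moves:
    - [0, 0, 0, 0, 0, 0.0003, 0]
    - [0, 0, 0, 0, 0, 0.0005, 0]
    - [0, 0, 0, 0, 0, 0.0005, 0]

```text
clock: 3.6
position: [0.5541, 0.1149, 0.0588]
ee_rot: [0.998, 0.065, -0.0, -0.0]
ft_force: [-2.3, -0.6, 4.1]
grip_width: 0.002
```

move_arm:
  moves:
    - [0, 0, 0, 0, 0, 0.0003, 0]
    - [0, 0, 0, 0, 0, 0.0005, 0]
    - [0, 0, 0, 0, 0, 0.0005, 0]

```text
clock: 3.9
position: [0.5541, 0.1149, 0.0583]
ee_rot: [0.998, 0.065, -0.0, -0.0]
ft_force: [-2.3, -0.3, 3.7]
grip_width: -0.003
```

move_arm:
  moves:
    - [0, 0, 0, 0, 0, 0.0003, 0]
    - [0, 0, 0, 0, 0, 0.0005, 0]
    - [0, 0, 0, 0, 0, 0.0005, 0]

```text
clock: 4.2
position: [0.5542, 0.115, 0.0576]
ee_rot: [0.998, 0.065, 0.0, 0.0]
ft_force: [-0.3, 0.8, 0.2]
grip_width: -0.001
```

move_arm:
  moves:
    - [0, 0, 0, 0, 0, 0.0003, 0]
    - [0, 0, 0, 0, 0, 0.0005, 0]
    - [0, 0, 0, 0, 0, 0.0005, 0]

```text
clock: 4.5
position: [0.5542, 0.1149, 0.0572]
ee_rot: [0.998, 0.065, 0.0, -0.0]
ft_force: [0.2, 0.1, -0.1]
grip_width: -0.001
```

The force rose to 4.1 N and then fell to zero, so key2 snapped. I'll back off and go towards the collar.

move_arm:
  moves:
    - [0, 0, 0, 0, 0, -0.005, 0]
    - [0, 0, 0, 0, 0, -0.04, 0]
    - [0, 0, 0, 0, 0, -0.09, 0]
    - [0, 0, 0, 0, 0, -0.14, 0]
    - [0, 0, 0, -0.02, 0.045, -0.14, 0.06]
    - [0, 0, 0, -0.04, 0.09, -0.14, 0.06]
    - [0, 0, 0, -0.06, 0.135, -0.14, 0.06]
    - [0, 0, 0, -0.08, 0.18, -0.14, 0.06]
    - [0, 0, 0, -0.1, 0.225, -0.14, 0.06]
    - [0, 0, 0, -0.1, 0.225, -0.14, 0.06]

```text
clock: 5.5
position: [0.4821, -0.1282, 0.1982]
ee_rot: [0.998, 0.06, 0.001, 0.0]
ft_force: [0.2, 1.0, 0.9]
grip_width: 0.703
```

Run:
```python
from h import *; import json
for i in range(4): s=cams.camera("side")
p=cams.camera_params("wrist");w=cams.camera("wrist");o=manip.get_obs();print(o["position"],o["ee_rot"],o["ft_force"],o["grip_width"])
json.dump({k:(v.tolist() if hasattr(v,'tolist') else v) for k,v in p.items()},open("w2.json","w"))
cv2.imwrite("pics/w2.png",w[:,:,::-1]);cv2.imwrite("pics/s3f.png",s[:,:,::-1])
print(proj(p,[.4945,-.201,.018]),[proj(p,[.554,.117,z]) for z in (.06,.057)])
a=cv2.resize(s[165:230,180:290],(660,390))
cv2.imwrite("pics/mix.png",np.vstack([a,cv2.resize(w,(660,495))[200:400]])[:,:,::-1])
```

```text
[ 0.48473625 -0.11985578  0.19735204] [ 9.97801211e-01  6.62775848e-02  6.25224988e-05 -1.44563474e-04] [-0.65809618  0.46187804  0.72343548] 0.704403869886486
[284.03857392 264.16665725] [array([ 445.57093712, -150.90846315]), array([ 443.50089475, -147.74643404])]
```

View pics/w2.png

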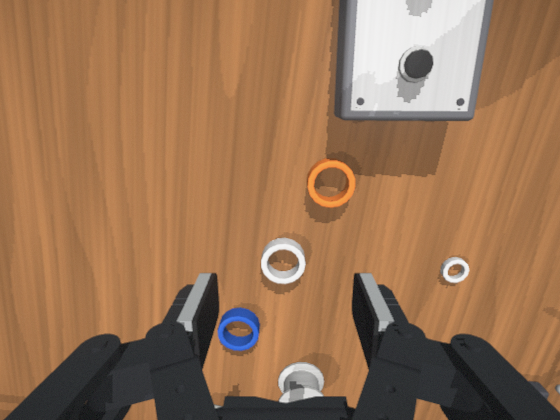

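View pics/mix.png

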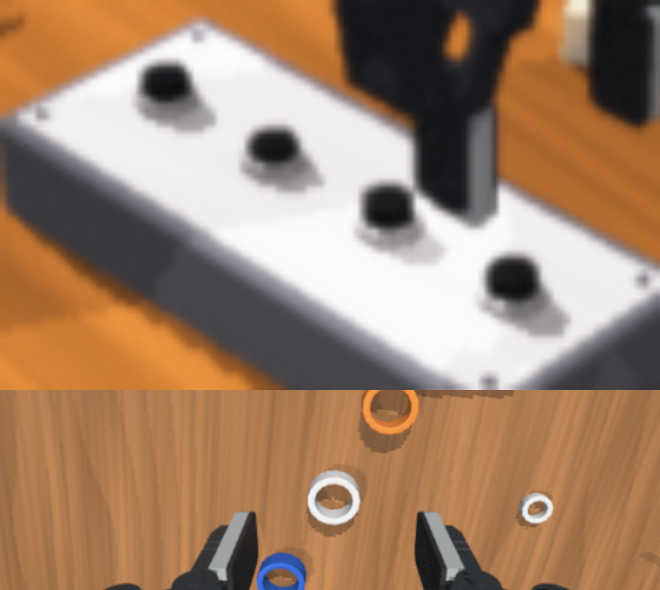

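Key2 is clearly lower than its neighbours in the side view, so it snapped and stays down. In the wrist view the collar is at (283,262) between the open jaws, blue at (239,331), orange at (331,184).

Run:
```python
from h import *; import json
p=json.load(open("w2.json"));im=cv2.imread("pics/w2.png");hsv=cv2.cvtColor(im,cv2.COLOR_BGR2HSV)
r=hsv[235:292,255:312]; print(r[28,::3,2], r[::3,28,2])
m=((r[...,1]<60)&(r[...,2]>120)).astype(np.uint8)
ct,h=cv2.findContours(m,cv2.RETR_CCOMP,cv2.CHAIN_APPROX_NONE)
for c in ct:
    if len(c)>20:
        e=cv2.fitEllipse(c);u=np.array(e[0])+[255,235];print(u,e[1],[ray(p,*u,z).round(4) for z in(.0,.009,.018)])
```

```text
[170 183 218 240 143 113 143 166 161 171 183 140 136 137 116 239 240 142
 176] [166 186 204 238 240 145 138 137 136 166 167 165 205 201 199 243 204 143
 143]
[282.81592941 260.67529106] (44.29810333251953, 45.93073654174805) [array([ 0.4938, -0.2061,  0.    ]), array([ 0.4933, -0.2017,  0.009 ]), array([ 0.4928, -0.1973,  0.018 ])]
[283.02082634 260.09432602] (21.99288558959961, 31.087440490722656) [array([ 0.4939, -0.2054,  0.    ]), array([ 0.4934, -0.201 ,  0.009 ]), array([ 0.4929, -0.1966,  0.018 ])]
```

move_arm:
  moves:
    - [0, 0, 0, -0.0015, 0.041, 0.02, 0.06]
    - [0, 0, 0, -0.0015, 0.0815, 0.045, 0.06]
    - [0, 0, 0, -0.0015, 0.0815, 0.09, 0.06]
    - [0, 0, 0, -0.0015, 0.0815, 0.13, 0.06]
    - [0, 0, 0, -0.0015, 0.0815, 0.16, 0.06]
    - [0, 0, 0, -0.0015, 0.0815, 0.18, 0.06]
    - [0, 0, 0, -0.0015, 0.0815, 0.188, 0.06]
    - [0, 0, 0, -0.0015, 0.0815, 0.192, 0.06]
    - [0, 0, 0, -0.0015, 0.0815, 0.195, 0.06]
    - [0, 0, 0, -0.0015, 0.0815, 0.195, 0.06]

```text
clock: 6.75
position: [0.4941, -0.202, 0.0029]
ee_rot: [0.998, 0.065, 0.001, 0.0]
ft_force: [-0.5, 0.2, -0.3]
grip_width: 0.703
```

move_arm:
  moves:
    - [0, 0, 0, 0, 0, 0, 0.06]
    - [0, 0, 0, 0, 0, 0, 0.06]

```text
clock: 6.95
position: [0.4939, -0.2022, 0.0029]
ee_rot: [0.998, 0.065, 0.001, 0.0]
ft_force: [-0.6, -0.1, -0.6]
grip_width: 0.705
```

Run:
```python
from h import *; import json
p=cams.camera_params("wrist");w=cams.camera("wrist");o=manip.get_obs();print(o["position"],o["ft_force"],o["grip_width"])
json.dump({k:(v.tolist() if hasattr(v,'tolist') else v) for k,v in p.items()},open("w3.json","w"))
cv2.imwrite("pics/w3.png",w[:,:,::-1]);c=w[200:400,180:390,::-1];cv2.imwrite("pics/w3c.png",cv2.resize(c,None,fx=3,fy=3))
q=o["position"];print(proj(p,[q[0],q[1],.018]))
```

```text
[ 0.49382336 -0.20221161  0.00281278] [0.40629111 0.55180102 0.84344467] 0.7048551687148715
[284.90333119 301.5087386 ]
```

View pics/w3c.png

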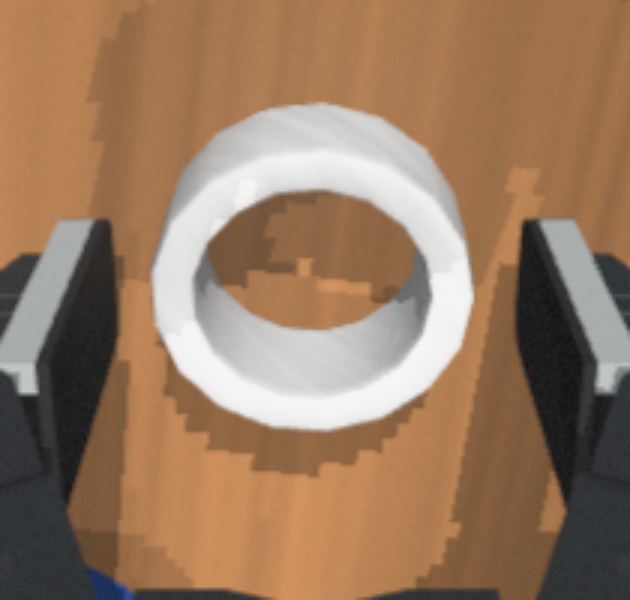

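The collar is centred between the pads: its top face centre is at about (313,293) in the crop, 1.5 mm towards +y of the TCP. I'll correct for that and grip.

move_arm:
  moves:
    - [0, 0, 0, 0, -0.0015, 0.001, 0.06]
    - [0, 0, 0, 0, -0.0015, 0.001, 0.035]
    - [0, 0, 0, 0, -0.0015, 0.001, 0.035]
    - [0, 0, 0, 0, -0.0015, 0.001, 0.035]
    - [0, 0, 0, 0, -0.0015, 0.001, 0.035]
    - [0, 0, 0, 0, -0.0015, 0.001, 0.035]
    - [0, 0, 0, 0, -0.0015, 0.001, 0.035]
    - [0, 0, 0, 0, -0.0015, 0.001, 0.035]
  grip_force: 40

```text
clock: 7.8
position: [0.4933, -0.2004, 0.0016]
ee_rot: [0.998, 0.065, -0.0, -0.0]
ft_force: [-2.4, 2.4, 6.3]
grip_width: 0.517
```

move_arm:
  moves:
    - [0, 0, 0, 0, 0, -0.01, 0.035]
    - [0, 0, 0, 0, 0, -0.03, 0.035]
    - [0, 0, 0, 0, 0, -0.07, 0.035]
    - [0, 0, 0, 0, 0, -0.11, 0.035]
    - [0, 0, 0, 0, 0, -0.13, 0.035]
    - [0, 0, 0, 0, 0, -0.13, 0.035]
    - [0, 0, 0, 0, 0, -0.13, 0.035]

```text
clock: 8.5
position: [0.4932, -0.2006, 0.1315]
ee_rot: [0.998, 0.065, 0.0, -0.0]
ft_force: [-1.0, -0.4, -2.2]
grip_width: 0.518
```

Run:
```python
from h import *; import json
p=cams.camera_params("wrist");w=cams.camera("wrist");o=manip.get_obs();print(o["position"],o["ee_rot"],o["ft_force"],o["grip_width"])
cv2.imwrite("pics/w4.png",w[:,:,::-1]);c=w[200:400,180:390,::-1];cv2.imwrite("pics/w4c.png",cv2.resize(c,None,fx=3,fy=3))
q=o["position"]
for h in(.006,.011,.015,.018):print(h,proj(p,[q[0],q[1],q[2]+h]))
```

```text
[ 0.49279328 -0.20038232  0.13068152] [ 9.97862784e-01  6.53425955e-02 -3.91098328e-04 -2.38985523e-04] [ 0.06813748  0.45740236 -1.52742314] 0.5091119850125513
0.006 [284.11637666 288.63182183]
0.011 [284.10133959 294.73305433]
0.015 [284.08861109 299.89759215]
0.018 [284.07862486 303.94946561]
```

View pics/w4c.png

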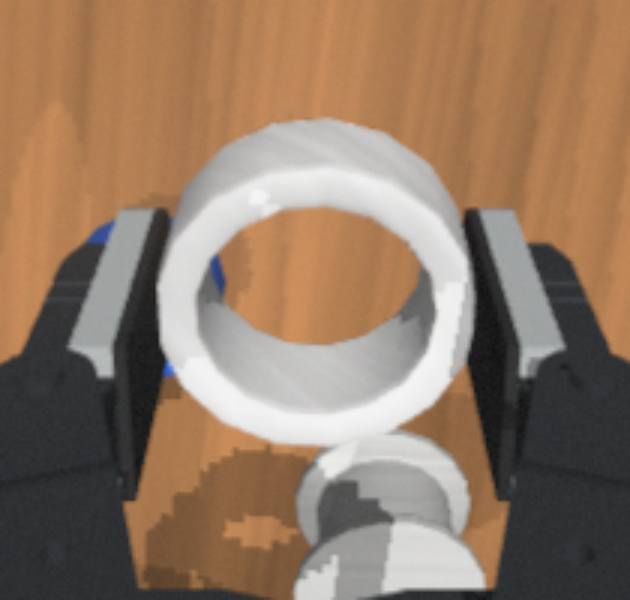

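The collar is gripped level and centred within about 0.5 mm of the TCP (top face centre at crop (316,307)). I'll carry it to a point 50 mm short of key2 to measure the button from near.

move_arm:
  moves:
    - [0, 0, 0, 0.017, -0.043, 0, 0.035]
    - [0, 0, 0, 0.034, -0.086, 0, 0.035]
    - [0, 0, 0, 0.051, -0.129, 0, 0.035]
    - [0, 0, 0, 0.068, -0.172, 0, 0.035]
    - [0, 0, 0, 0.085, -0.215, 0, 0.035]
    - [0, 0, 0, 0.102, -0.257, 0, 0.035]
    - [0, 0, 0, 0.102, -0.257, 0, 0.035]
    - [0, 0, 0, 0.102, -0.257, 0, 0.035]
    - [0, 0, 0, 0.102, -0.257, 0, 0.035]
    - [0, 0, 0, 0.102, -0.257, 0, 0.035]

```text
clock: 9.55
position: [0.5606, 0.0657, 0.1309]
ee_rot: [0.998, 0.064, -0.0, 0.0]
ft_force: [-0.7, 0.3, 0.6]
grip_width: 0.513
```

Run:
```python
from h import *; import json
for i in range(2): w=cams.camera("side")
p=cams.camera_params("wrist");w=cams.camera("wrist");o=manip.get_obs();q=o["position"];print(q,o["ee_rot"],o["ft_force"],o["grip_width"])
cv2.imwrite("pics/w5.png",w[:,:,::-1])
g=cv2.cvtColor(w,cv2.COLOR_RGB2GRAY)
t=proj(p,[.554,.117,.057]);print(t)
u,v=np.round(t).astype(int)
for c,s in blobs(g[v-40:v+40,u-40:u+40]<95,50,3000):
    c=c+[u-40,v-40];X=ray(p,*c,.057);d=X-q;x=R.from_quat(o["ee_rot"]).inv().apply(d);print(c,s,X.round(4),"tool delta",x.round(4))
```

```text
[0.56081745 0.0664499  0.13128243] [ 9.97916440e-01  6.45195883e-02 -1.74848527e-05 -1.41302470e-05] [-0.41145797  0.47559577  0.41998388] 0.516030503530211
[284.69756468 147.04953409]
[285.9 143.6] [26, 21, 31, 32, 777] [0.5545 0.1192 0.057 ] tool delta [ 0.0005 -0.0531  0.0743]
```

View pics/w5.png

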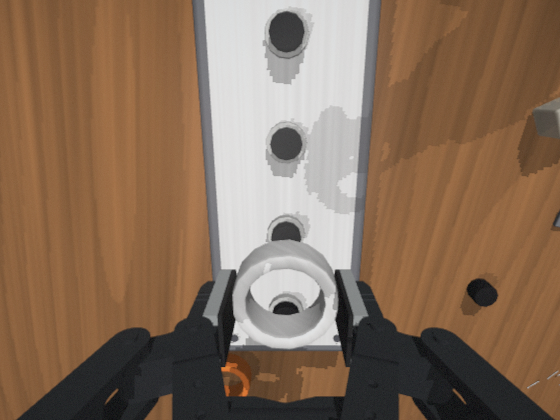

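The wrist puts key2 (second cap down, at (286,144)) at (0.5545, 0.119). I'll hover over it with the collar and check through the hole.

move_arm:
  moves:
    - [0, 0, 0, 0.0005, -0.03, 0.01, 0.035]
    - [0, 0, 0, 0.0005, -0.052, 0.03, 0.035]
    - [0, 0, 0, 0.0005, -0.052, 0.046, 0.035]
    - [0, 0, 0, 0.0005, -0.052, 0.052, 0.035]
    - [0, 0, 0, 0.0005, -0.052, 0.052, 0.035]
    - [0, 0, 0, 0.0005, -0.052, 0.052, 0.035]
    - [0, 0, 0, 0.0005, -0.052, 0.052, 0.035]

```text
clock: 10.4
position: [0.5553, 0.1185, 0.0803]
ee_rot: [0.998, 0.065, 0.001, -0.0]
ft_force: [-0.1, 0.2, -0.8]
grip_width: 0.514
```

Run:
```python
from h import *; import json
p=cams.camera_params("wrist");w=cams.camera("wrist");o=manip.get_obs();q=o["position"];print(q,o["ee_rot"],o["ft_force"],o["grip_width"])
cv2.imwrite("pics/w6.png",w[:,:,::-1]);c=w[200:400,180:390,::-1]
s=cams.camera("side")[140:240,165:270,::-1]; cv2.imwrite("pics/w6c.png",np.hstack([cv2.resize(c,(420,400)),cv2.resize(s,(380,400))]))
for h in(.0164,):print(proj(p,[q[0],q[1],q[2]+h]))
g=cv2.cvtColor(w,cv2.COLOR_RGB2GRAY)
for c,s in blobs(g[255:345,245:325]<95,40,3000):
    c=c+[245,255];X=ray(p,*c,.057);print(c,s,X.round(4))
```

```text
[0.55523502 0.11870675 0.08019236] [ 9.97895161e-01  6.48437618e-02  6.79918005e-04 -2.67779746e-04] [0.4913719  0.60631534 0.56794365] 0.5139838560409099
[284.99480008 302.83101928]
[284.  271.4] [28, 14, 23, 6, 95] [0.5556 0.1121 0.057 ]
[249.3 296.7] [1, 35, 8, 12, 49] [0.539  0.0946 0.057 ]
[319.6 301.4] [67, 35, 13, 21, 122] [0.5771 0.0965 0.057 ]
```

View pics/w6c.png

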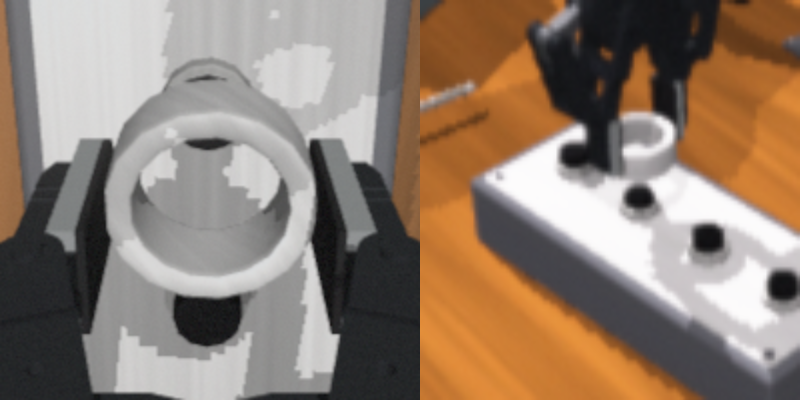

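Through the collar's hole the cap's near edge is at crop y≈148 (full row 274) and the bezel's far rim at crop y≈58 (row 229). Laterally it is aligned. I'll compute the position along the row.

Run:
```python
from h import *
p=cams.camera_params("wrist");o=manip.get_obs();q=o["position"];print(q)
w=cv2.imread("pics/w6.png",0);print("rows",list(zip(range(222,282),w[222:282,284].tolist())))
d=np.array([-.1297,.9916,0])
for v in(228,229,230):print("bezel far",v,ray(p,284,v,.051)-.013*d)
for v in(273,274,275):print("cap near",v,ray(p,284,v,.057)+.010*d)
```

```text
[0.55510452 0.11879998 0.08003472]
rows [(222, 183), (223, 183), (224, 181), (225, 182), (226, 182), (227, 182), (228, 173), (229, 146), (230, 135), (231, 142), (232, 159), (233, 167), (234, 160), (235, 158), (236, 157), (237, 111), (238, 64), (239, 68), (240, 135), (241, 152), (242, 153), (243, 156), (244, 154), (245, 155), (246, 158), (247, 161), (248, 163), (249, 164), (250, 161), (251, 157), (252, 157), (253, 159), (254, 165), (255, 173), (256, 186), (257, 201), (258, 202), (259, 199), (260, 195), (261, 193), (262, 189), (263, 187), (264, 182), (265, 176), (266, 173), (267, 165), (268, 156), (269, 92), (270, 43), (271, 40), (272, 40), (273, 35), (274, 39), (275, 134), (276, 154), (277, 151), (278, 155), (279, 154), (280, 151), (281, 153)]
bezel far 228 [0.55426721 0.12148259 0.051     ]
bezel far 229 [0.55433882 0.12092912 0.051     ]
bezel far 230 [0.55441056 0.12037456 0.051     ]
cap near 273 [0.55424386 0.12146667 0.057     ]
cap near 274 [0.55431947 0.12088221 0.057     ]
cap near 275 [0.55439524 0.12029654 0.057     ]
```

Estimates agree on key2 being about 0.7 mm further along +y and 0.5 mm in −x. I'll shift and lower, slowing near the box.

move_arm:
  moves:
    - [0, 0, 0, -0.0005, -0.0008, 0, 0.035]
    - [0, 0, 0, -0.0005, -0.0008, 0.006, 0.035]
    - [0, 0, 0, -0.0005, -0.0008, 0.012, 0.035]
    - [0, 0, 0, -0.0005, -0.0008, 0.016, 0.035]
    - [0, 0, 0, -0.0005, -0.0008, 0.02, 0.035]
    - [0, 0, 0, -0.0005, -0.0008, 0.023, 0.035]
    - [0, 0, 0, -0.0005, -0.0008, 0.026, 0.035]
    - [0, 0, 0, -0.0005, -0.0008, 0.028, 0.035]
    - [0, 0, 0, -0.0005, -0.0008, 0.029, 0.035]
    - [0, 0, 0, -0.0005, -0.0008, 0.029, 0.035]

```text
clock: 11.5
position: [0.554, 0.1198, 0.0502]
ee_rot: [0.998, 0.065, -0.0, -0.0]
ft_force: [0.1, -0.5, -1.2]
grip_width: 0.514
```

move_arm:
  moves:
    - [0, 0, 0, 0, 0, 0.001, 0.035]
    - [0, 0, 0, 0, 0, 0.002, 0.035]
    - [0, 0, 0, 0, 0, 0.002, 0.035]

```text
clock: 11.8
position: [0.554, 0.1198, 0.0482]
ee_rot: [0.998, 0.065, -0.0, -0.0]
ft_force: [-0.3, 0.3, -1.2]
grip_width: 0.512
```

move_arm:
  moves:
    - [0, 0, 0, 0, 0, 0.0005, 0.035]
    - [0, 0, 0, 0, 0, 0.001, 0.035]
    - [0, 0, 0, 0, 0, 0.001, 0.035]

```text
clock: 12.1
position: [0.554, 0.1198, 0.0473]
ee_rot: [0.998, 0.065, -0.0, -0.0]
ft_force: [-0.2, -0.8, -0.2]
grip_width: 0.513
```

move_arm:
  moves:
    - [0, 0, 0, 0, 0, 0.0005, 0.035]
    - [0, 0, 0, 0, 0, 0.0008, 0.035]
    - [0, 0, 0, 0, 0, 0.0008, 0.035]

```text
clock: 12.4
position: [0.5541, 0.1198, 0.0467]
ee_rot: [0.998, 0.065, 0.0, -0.0]
ft_force: [-0.9, -0.3, 2.9]
grip_width: 0.511
```

move_arm:
  moves:
    - [0, 0, 0, 0, 0, 0.0003, 0.035]
    - [0, 0, 0, 0, 0, 0.0005, 0.035]
    - [0, 0, 0, 0, 0, 0.0005, 0.035]

```text
clock: 12.7
position: [0.5541, 0.1198, 0.0466]
ee_rot: [0.998, 0.065, 0.0, -0.0]
ft_force: [-4.4, -1.5, 7.7]
grip_width: 0.514
```

Contact is exactly at the expected height (TCP 0.0466). I'll release and retract straight up.

move_arm:
  moves:
    - [0, 0, 0, 0, 0, -0.0005, 0.045]
    - [0, 0, 0, 0, 0, -0.0005, 0.052]
    - [0, 0, 0, 0, 0, -0.0005, 0.06]
    - [0, 0, 0, 0, 0, -0.0005, 0.062]
    - [0, 0, 0, 0, 0, -0.0005, 0.062]
    - [0, 0, 0, 0, 0, -0.0005, 0.062]

```text
clock: 13.3
position: [0.554, 0.1198, 0.0465]
ee_rot: [0.998, 0.065, -0.0, -0.0]
ft_force: [0.3, 0.3, 0.5]
grip_width: 0.722
```

move_arm:
  moves:
    - [0, 0, 0, 0, 0, -0.005, 0.062]
    - [0, 0, 0, 0, 0, -0.02, 0.062]
    - [0, 0, 0, 0, 0, -0.04, 0.062]
    - [0, 0, 0, 0, 0, -0.08, 0.062]
    - [0, 0, 0, 0, 0.03, -0.12, 0.062]
    - [0, 0, 0, 0, 0.06, -0.12, 0.062]
    - [0, 0, 0, 0, 0.06, -0.12, 0.062]
    - [0, 0, 0, 0, 0.06, -0.12, 0.062]

```text
clock: 14.1
position: [0.562, 0.0597, 0.1675]
ee_rot: [0.998, 0.064, 0.001, -0.0]
ft_force: [-0.9, 1.1, 0.7]
grip_width: 0.725
```

Run:
```python
from h import *
w=cams.camera("wrist")[:,:,::-1];o=manip.get_obs();print(o["clock"],o["position"],o["grip_width"])
s=cams.camera("side")[:,:,::-1]
cv2.imwrite("pics/end.png",np.hstack([cv2.resize(w[20:240,190:390],(380,418)),cv2.resize(s[150:240,165:255],(418,418))]))
```

```text
14.15 [0.56171619 0.06077538 0.16699448] 0.7274805159380269
```

View pics/end.png

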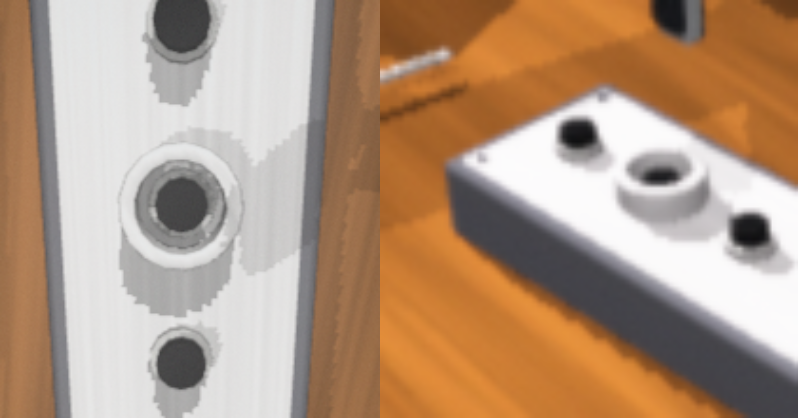

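The collar lies flat around key2, concentric with the cap (collar at (181,205), cap at (182,205) in the left panel), and the gripper is clear. I'm handing in.

```bash
python3 -c "
from workcell import manip
print(manip.hand_in())"
```

```text
the job is handed in; nothing more can be done
None
```

The good button was key2, and the plain aluminium collar now lies around it. I handed the job in at about 14 s of the 72 s allowed; the hand-in reports no verdict.

- **Button test:** I tried key2 first. The force rose to about 4.1 N, then fell to zero as it snapped, and a side view showed it lower than its neighbours. No other button was touched.
- **Collar:** I gripped it at 40 N, lowered it over key2 and released it when it met the box at the expected height. The contact force there was up to about 8 N.
- **Last checks:** The final wrist and side views show the collar lying flat and concentric with key2 to within about 1 mm, with the gripper clear. Before placing, the cameras' estimates of key2's position differed by up to about 5 mm, so I relied on the near wrist view.
- **Not checked:** I took no final overview picture of the loose things. The arm made no unexpected contact on the way.

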